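Zero the attenuator dial and set it by clicks

ROBOT

A 6-joint arm with a two-finger parallel gripper is mounted at the origin on a cart in front of the work surface, level with it; the furniture and walls round the work are solid. World frame = base frame: x ahead of the robot, y to its left, z up, the work surface at z = 0. Lengths are in mm, angles in rad, forces in N, time in s.
With the tool pointing down it reaches from about 350 to 875 mm from the base axis. Payload 4.2 kg.
Tool frame: the origin (TCP) lies midway between the tips of the shut fingers; the grasp point (between the pads) lies 19 mm behind it (arm.grasp_offset is the distance from the TCP to the grasp point, in mm); z points along the fingers, y is the direction in which the jaws open and shut (so a half turn about z gives the same grasp; the last joint's range is limited). The gripper opens to 85 mm and grips with 20 to 120 N. Pads are 22 mm wide; open, the fingers measure 114 mm over their backs; the gripper's body (76 mm by 85 mm) begins 54 mm behind the grasp point. The pads swing forward as they close: fully open they stand 13 mm farther back than shut.
Start: joints at [1.53, 0.385, 0.008, 0, -1.194, -0.259], TCP at [184.548, 597.111, 231.312] pointing down, gripper open.
Joint ranges: [-3.14, 3.14], [-1.21, 2.06], [-1.07, 1.41], [-3.16, 2.05], [-2.99, -0.16], [-3.1, 3.1]. Speed limits (rad/s): [2.79, 2.79, 3.14, 3.14, 3.14, 3.14].

INTERFACE

Orientations are given as a unit quaternion [x, y, z, w].
In Python, from bench import arm gives the robot as it stands.
- The arm moves only by the tool move_arm, never from a script. Its argument "moves" is a list of rows, each an object with "gripper": the gripper's target within -1 to 1 (fully open at 1, half-way at 0, shut at -1); "xyz": the shift along the tool's x, y, z in cm, a list of three; "angular": the turn, a rotation vector about the tool's x, y, z in rad, a list of three. In form: [{"gripper": gripper, "xyz": [dx, dy, dz], "angular": [wx, wy, wz]}, ...]. A call has 1 to 10 rows; each row is the pose to reach, as a shift and turn from the pose commanded when the call began, along the tool's axes at that moment; what a row does not reach only later rows make up. A row lasts 1/8 s, in which the tool goes at most 62.5 mm and 10.7 degrees, less where a joint would pass 70% of its speed; a pose out of reach is approached as far as the arm can. A call with a gripper value outside its range is refused whole. The fingers move at their own pace and stop on an object; the grip force is fixed at half the most. Time passes only in rows, so rows that repeat a pose let the fingers close. It gives the time, the measured TCP pose, the force and the opening at its end, in the units of the state.
- arm.read_state(): the state, without advancing time (a new reading comes with each control period).
- arm.get_image(name): name is "scene" or "top"; returns (picture, depth): 400x640x3 uint8, blue, green, red; 400x640 float32, mm along the optical axis (not along the pixel's ray), 0 where there is no reading.
- arm.get_calibration(name): a dict with "camera_matrix" (3x3 intrinsics, pixels), "R" (3x3) and "t" (3): a world point X has camera coordinates R X + t. Camera axes: x right, y down, z forward; pixel columns grow to the right and rows downward; lengths in mm; the calibration is good to about 2 mm. A picture is of the moment at which its call begins. get_calibration takes no time and is no camera call.
- arm.job_done(): hands the job in, once; it reports no verdict.
The state is a dict: "clock": time; "joints": joint angles; "joint_vel": joint speeds; "joint_efforts": joint torques, N m; "position": TCP position; "ee_rot": TCP orientation; "contact_force": force on the tool from outside, world axes, zero at the start; "wrist_torque": the same for the moment, N m; "gripper_width": finger opening in mm.
Only numpy, scipy, OpenCV 4.12 (cv2) and the standard library are available. Lean on these libraries where they do the work, as an engineer would, in place of code of your own. Each camera call takes 0.05 s, during which the arm holds its last target. There are 200 camera calls.

TASK

Set the light attenuator on the bench by feel: turn its round fluted dial anticlockwise (seen from above) until it meets its end stop, gently, because the sprung collar under it must not be wound far round. Then turn the dial clockwise exactly four clicks from the stop, never overrunning the fourth click, and leave it resting in that click. Finally push the lock pin beside the dial fully down and let go, leaving the things round about where they stand.

Things in the scene. Friction and masses are not known exactly. Their poses are not given: they have to be found in the camera images.
- attenuator: grey metal housing fixed to the bench, 110 x 180 x 46 mm (its x, y, z); origin at the centre of its underside, x towards its back where two light-guide ports stick out 14 mm, y towards the dial end. The dial stands at y = +40 mm, the lock pin at y = -60 mm, both at x = 0.
- dial_center (a point): centre of the dial, half-way up, on its upright axis (this point is fixed to the housing and does not turn). A round black fluted knob with a grippy rubber rim, 48 mm in diameter, 36 mm tall, no pointer, to be gripped across any diameter. Starts in about the first to third click. Some wrists need more than one grasp; let go, it falls back into the nearest click and stays.
- dial_top (a point): centre of the dial's top, 88 mm above the bench, fixed to the housing. How it clicks: turned clockwise, the resisting moment rises to 0.11 to 0.17 N m, then swings over to about as much the other way (the dial pulls ahead) and back to nothing in the next click. Rubbing adds 0.02 to 0.03 N m. Clicks lie 0.3 to 0.6 rad apart; count them by feel.
- collar_top (a point): on the dial's axis, at the top of the aluminium collar the dial stands on (76 mm across, 52 mm above the bench), fixed to the housing. The collar holds the end stop, 0.12 rad anticlockwise of click 0, where resistance climbs past 0.25 N m at 3 N m per rad. Let go there, the dial rests in click 0. Four clicks are four swing-overs after click 0.
- vane (a joint): the light vane inside the housing, driven by the dial: its travel in m, 0 in click 0 (about -0.00001 at the stop), +0.00005 for each click clockwise, so 0.0002 in the fourth click. Its reading is far too noisy to tell clicks apart.
- collar (a joint): how far the sprung collar that carries the end stop is wound from rest, rad, 0 at rest, positive clockwise from above; 3 N m per rad, springs back. The stop is overloaded when it is wound more than 0.2 rad (0.6 N m); the clicks alone wind it by 0.06 rad at most.
- lock (a joint): lock pin: how far it is pushed in, m, 0 up to 0.007 (fully down); rubs with 4 N and stays where it is left.
- lock_top (a point): centre of the top of the lock pin while it is up, 68 mm above the bench (fixed to the housing); the pin is a round steel button 18 mm across, pushed straight down, with a 28 mm bush round its foot.
- beaker_mid (a point): empty clear plastic beaker, 61 mm across and 76 mm tall, standing behind the attenuator; point at its centre, half-way up. Leave it alone.
- amber_vial_mid (a point): brown vial with a black cap, 23 mm across and 45 mm tall, standing behind the attenuator; point at its centre, half-way up. Leave it alone.
- timer_box_mid (a point): small white bench timer lying flat, 66 x 62 x 18 mm, on the lock-pin side of the attenuator; point at its centre, half-way up. Leave it alone.
Not all that is in view belongs to the job. Several things have the shape of the attenuator; the one meant has the colours described above.

How it is judged (in metres and radians):
On the way, in this order (a step that is already met when the one before it is completed fails the run):
1. the dial is turned back to its end stop (no more than a quarter click from click 0) (value of joint vane below 1.25e-05 m and value of joint collar between -0.2 and 0.2 rad), for 0.1 s.
2. the dial rests in the fourth click from the stop, the lock pin still up (value of joint vane between 0.000185 and 0.000215 m and value of joint lock below 0.003 m), for 0.3 s.
3. the lock pin is pushed down (value of joint lock above 0.006 m and value of joint vane between 0.000185 and 0.000215 m), for 0.1 s.
At the end, for the whole second after the job is handed in: the dial rests in the fourth click (vane 0.0002 m, within 0.3 click or 0.000015 m), the lock pin is at least 6 of its 7 mm down, the sprung collar is within 0.2 rad of rest, and the beaker, vial and timer are within 15 mm of where they stood (all of step 3 and value of joint collar between -0.2 and 0.2 rad and distance of each of beaker_mid, amber_vial_mid, timer_box_mid from where it was at the start of the episode below 0.015 m); the robot touches nothing.
It fails at once if the dial is forced so hard on its stop that the sprung collar winds more than 0.2 rad (0.6 N m) (not (value of joint collar between -0.2 and 0.2 rad)).
It fails at once if the dial overruns the fourth click (more than three quarters of the way to the fifth) (value of joint vane above 0.0002375 m).
It fails at once if the beaker is pushed away (15 mm) (distance of beaker_mid from where it was at the start of the episode above 0.015 m).
It fails at once if the vial is pushed away (15 mm) (distance of amber_vial_mid from where it was at the start of the episode above 0.015 m).
It fails at once if the timer is pushed away (15 mm) (distance of timer_box_mid from where it was at the start of the episode above 0.015 m).
It also fails if it takes over 72 s, if anything falls off the work surface, if the arm or the gripper's body presses on something with over 40 N, if the wrist force passes 120 N, or if a joint passes its speed limit or range.

## Working session

There is one attempt and no reset: what is moved stays moved. The work goes in short steps, Python scripts to look and compute and a tool call to move; the robot and the scene stay as the last step left them, time stands still between calls to the robot, and variables do not carry over. Pictures are saved under pics/ and viewed, about 8 in all and at most 12, crops included, and the job is handed in when it is done.

Besides the shell and the picture viewer there is one more tool, called after "Emit:" as name(argument=value, ...), one argument or row to a line, values as JSON. move_arm: Moves the arm, as the interface text tells. Its arguments: {"type":"object","properties":{"moves":{"type":"array","items":{"type":"object","properties":{"gripper":{"type":"number"},"xyz":{"type":"array","items":{"type":"number"}},"angular":{"type":"array","items":{"type":"number"}}}}}},"required":["moves"]}

```bash
mkdir -p pics; ls
python3 - <<'E'
from bench import arm
import cv2,numpy as np
for n in("scene","top"):
    im,d=arm.get_image(n); cv2.imwrite(f"pics/{n}0.png",im); np.save(f"pics/{n}0.npy",d)
    c=arm.get_calibration(n); print(n,c)
print(arm.read_state())
E
```

```text
pics
scene {'camera_matrix': array([[363.30337147,   0.        , 327.14610534],
       [  0.        , 363.30337147, 197.90186885],
       [  0.        ,   0.        ,   1.        ]]), 'R': array([[ 0.89434909, -0.44731972,  0.0066916 ],
       [-0.2494319 , -0.5110073 , -0.82259058],
       [ 0.37138045,  0.73401404, -0.56859472]]), 't': array([-645.12035453,   64.12369606,  900.48516412])}
top {'camera_matrix': array([[390.95084876,   0.        , 329.71520391],
       [  0.        , 390.95084876, 203.00616284],
       [  0.        ,   0.        ,   1.        ]]), 'R': array([[-0.01249112, -0.99988066,  0.00909071],
       [-0.98902403,  0.01101588, -0.14734356],
       [ 0.14722584, -0.01083142, -0.9890436 ]]), 't': array([-269.48343388,  606.23939702,  894.86140701])}
{'clock': 0.1, 'joints': array([ 1.52957466e+00,  3.85510447e-01,  6.79750868e-03, -4.20355800e-04,
       -1.19402567e+00, -2.58603839e-01]), 'joint_vel': array([ 0.00212284, -0.00164229,  0.00268476,  0.00086396,  0.00063976,
        0.00107302]), 'joint_efforts': array([-1.80571119e-04, -3.93318093e+01,  1.88931102e+01,  4.19786274e+00,
       -2.54863749e-03,  2.01640539e-06]), 'position': array([184.42765763, 596.63588965, 230.328276  ]), 'ee_rot': array([ 9.88772046e-01, -1.49428442e-01, -8.88610843e-05,  9.86600136e-04]), 'contact_force': array([0.3945918 , 0.04256501, 0.08902704]), 'wrist_torque': array([-0.00581138,  0.00617063, -0.00439727]), 'gripper_width': 84.98488892014534}
```

View pics/top0.png

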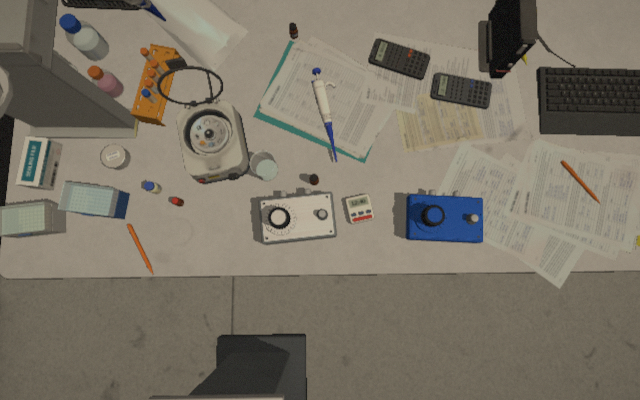

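View pics/scene0.png

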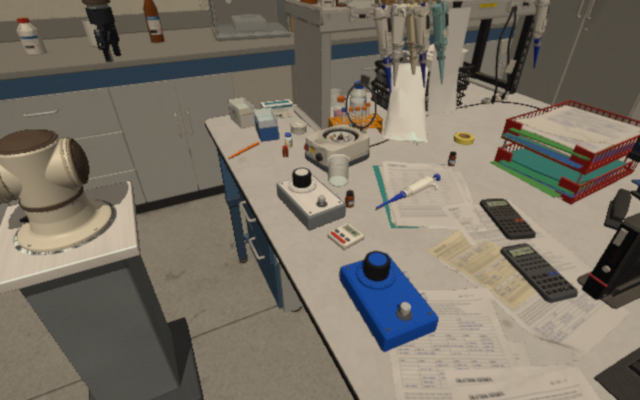

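The top view shows the grey-white attenuator at about (293,218), with its dial at (279,217), pin at (321,213), timer at (358,209), beaker at (264,165) and vial at (314,180). The blue box at (445,218) is a decoy. The scene view agrees, with the dial at (301,177) and the pin at (323,202).

```bash
cat > h.py <<'E'
from bench import arm
import cv2,numpy as np
def ray(n,u,v,z):
    c=arm.get_calibration(n);R,t=c["R"],c["t"]
    d=R.T@np.linalg.inv(c["camera_matrix"])@[u,v,1]; o=-R.T@t
    return o+d*(z-o[2])/d[2]
def proj(n,X):
    c=arm.get_calibration(n); p=c["camera_matrix"]@(c["R"]@X+c["t"]); return p[:2]/p[2]
def cloud(n,d):
    c=arm.get_calibration(n); v,u=np.mgrid[:400,:640]
    P=(np.linalg.inv(c["camera_matrix"])@np.stack([u.ravel(),v.ravel(),np.ones(u.size)]))*d.ravel()
    return (c["R"].T@(P-c["t"][:,None])).T.reshape(400,640,3)
E
python3 - <<'E'
from h import *
im=cv2.imread("pics/top0.png"); P=cloud("top",np.load("pics/top0.npy"))
Z=P[...,2]
def rep(nm,m,off,z):
    n,l,s,c=cv2.connectedComponentsWithStats(m.astype(np.uint8))
    for i in range(1,n):
        if s[i,4]>15: print(nm,s[i],c[i]+off,ray("top",*(c[i]+off),z).round(1), P[off[1]:,off[0]:][:m.shape[0],:m.shape[1]][l==i].mean(0).round(1))
o=np.array([245,185]); sub=np.s_[185:250,245:345]
rep("dialtop z>80",(Z[sub]>80)&(Z[sub]<95),o,88)
rep("pin",(Z[sub]>58)&(Z[sub]<80),o,68)
rep("housing",(Z[sub]>38)&(Z[sub]<95),o,46)
m=((Z[sub]>38)&(Z[sub]<95)).astype(np.uint8)
c=max(cv2.findContours(m,0,2)[0],key=cv2.contourArea); b=cv2.boxPoints(cv2.minAreaRect(c))+o
print([ray("top",*q,46).round(0) for q in b])
o=np.array([245,145]);sub=np.s_[145:200,245:330]; rep("tall",(Z[sub]>25),o,76)
o=np.array([340,185]);sub=np.s_[185:230,340:380]; rep("timer",(Z[sub]>8),o,18)
big=cv2.resize(im[140:260,230:390],None,fx=5,fy=5,interpolation=2); cv2.imwrite("pics/crop1.png",big)
E
```

```text
dialtop z>80 [ 23  22  22  22 361] [278.05263158 217.66759003] [ 564.3 -157.8   88. ] [ 564.2 -157.9   88.7]
pin [73 25  8  8 46] [321.43478261 213.84782609] [ 574.3 -256.7   68. ] [ 574.3 -256.7   68.3]
pin [37 34  9 11 19] [286.42105263 224.42105263] [ 550.5 -174.9   68. ] [ 550.6 -174.8   66.3]
housing [  13    7   79   53 3395] [296.70014728 218.06215022] [ 567.5 -197.2   46. ] [ 567.  -197.9   52. ]
[array([ 614., -101.,   46.]), array([ 632., -281.,   46.]), array([ 522., -292.,   46.]), array([ 505., -114.,   46.])]
tall [  0   0  32  35 417] [259.95443645 163.19904077] [ 695.4 -112.7   76. ] [ 699.4 -110.2   60.4]
tall [64 29 10 10 74] [313.32432432 178.74324324] [ 656.7 -238.5   76. ] [ 664.1 -237.4   41.2]
tall [ 16  44  69  11 368] [302.90217391 195.98097826] [ 615.8 -213.9   76. ] [ 620.1 -212.3   50.7]
timer [  5   9  29  31 659] [359.07890744 208.87405159] [ 591.7 -349.5   18. ] [ 591.2 -349.    22.6]
```

View pics/crop1.png

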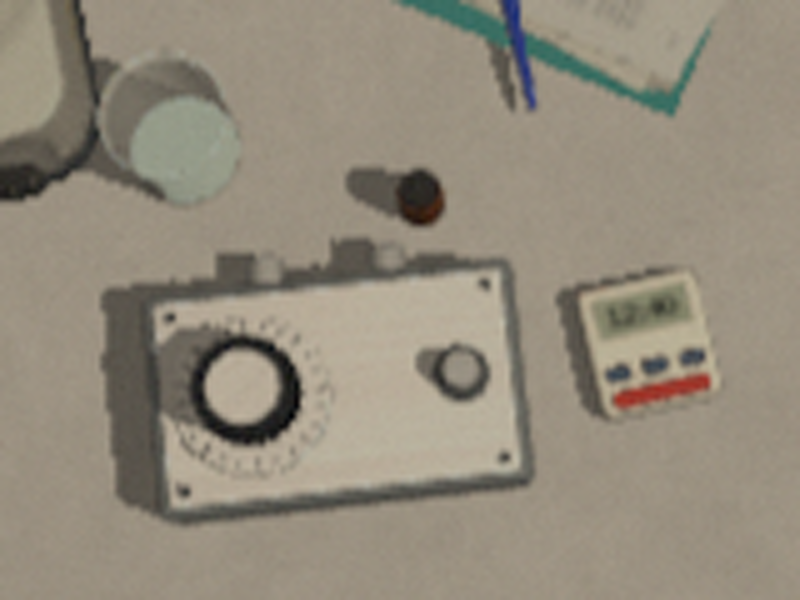

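The crop confirms it: dial (564,-158) and pin (574,-257) are 99.5 mm apart against a nominal 100, and the heights match. Next I move above the dial.

Emit:
move_arm(
  moves=[
    {"gripper":1,"xyz":[58.5,60.8,2],"angular":[0,0,0]},
    {"gripper":1,"xyz":[58.5,60.8,2],"angular":[0,0,0]},
    {"gripper":1,"xyz":[58.5,60.8,2],"angular":[0,0,0]},
    {"gripper":1,"xyz":[58.5,60.8,2],"angular":[0,0,0]},
    {"gripper":1,"xyz":[58.5,60.8,2],"angular":[0,0,0]},
    {"gripper":1,"xyz":[58.5,60.8,2],"angular":[0,0,0]},
    {"gripper":1,"xyz":[58.5,60.8,2],"angular":[0,0,0]},
    {"gripper":1,"xyz":[58.5,60.8,2],"angular":[0,0,0]},
    {"gripper":1,"xyz":[58.5,60.8,2],"angular":[0,0,0]},
    {"gripper":1,"xyz":[58.5,60.8,2],"angular":[0,0,0]},
  ],
)

```text
clock: 1.35
position: [465.9, 37.1, 216.5]
ee_rot: [0.989, -0.149, 0.0, -0.0]
contact_force: [0.6, 0.4, -0.2]
gripper_width: 85.2
```

```bash
cat >> h.py <<'E'
from scipy.spatial.transform import Rotation as Ro
def delta(x,y,z,yaw=None):
    s=arm.read_state(); R=Ro.from_quat(s["ee_rot"]).as_matrix()
    psi=np.arctan2(R[1,0],R[0,0])
    print("shift cm",(R.T@(np.array([x,y,z])-s["position"])/10).round(2),"yaw",psi.round(4),"turn z",None if yaw is None else round(psi-yaw,3))
def st():
    s=arm.read_state(); R=Ro.from_quat(s["ee_rot"]).as_matrix()
    print("t%.2f"%s["clock"],"p",s["position"].round(1),"yaw %.4f"%np.arctan2(R[1,0],R[0,0]),"tilt",R[:2,2].round(3),"F",s["contact_force"].round(1),"M",s["wrist_torque"].round(3),"q",s["joints"].round(3),"w %.1f"%s["gripper_width"])
E
python3 -c "
from h import *
st();delta(564.3,-157.8,180,-1.1)"
```

```text
t1.35 p [465.9  37.1 216.5] yaw -0.2996 tilt [0. 0.] F [ 0.6  0.4 -0.2] M [ 0.145 -0.107  0.016] q [ 0.428  0.127 -0.385 -0.    -1.058  0.843] w 85.2
shift cm [15.15 15.72  3.64] yaw -0.2996 turn z 0.8
```

Emit:
move_arm(
  moves=[
    {"gripper":1,"xyz":[15.1,15.7,3.6],"angular":[0,0,0.15]},
    {"gripper":1,"xyz":[15.1,15.7,3.6],"angular":[0,0,0.3]},
    {"gripper":1,"xyz":[15.1,15.7,3.6],"angular":[0,0,0.45]},
    {"gripper":1,"xyz":[15.1,15.7,3.6],"angular":[0,0,0.6]},
    {"gripper":1,"xyz":[15.1,15.7,3.6],"angular":[0,0,0.75]},
    {"gripper":1,"xyz":[15.1,15.7,3.6],"angular":[0,0,0.8]},
    {"gripper":1,"xyz":[15.1,15.7,3.6],"angular":[0,0,0.8]},
    {"gripper":1,"xyz":[15.1,15.7,3.6],"angular":[0,0,0.8]},
  ],
)

```text
clock: 2.35
position: [563.2, -155.5, 180.3]
ee_rot: [0.853, -0.522, -0.0, 0.0]
contact_force: [0.2, -0.3, 0.5]
gripper_width: 85.4
```

```bash
python3 -c "
from h import *
st();delta(564.3,-157.8,59,-1.1)
print(proj('scene',np.array([564.3,-157.8,88])),proj('scene',np.array([574.3,-256.7,68])))
im=cv2.imread('pics/scene0.png');cv2.imwrite('pics/crop2.png',cv2.resize(im[155:235,260:360],None,fx=6,fy=6,interpolation=2))"
```

```text
t2.35 p [ 563.2 -155.5  180.3] yaw -1.0989 tilt [-0.  0.] F [ 0.2 -0.3  0.5] M [-0.015  0.047  0.022] q [ 0.008  0.357 -0.169 -0.    -1.045  0.464] w 85.4
shift cm [ 0.26  0.   12.13] yaw -1.0989 turn z 0.001
[300.49518168 171.59012856] [320.50282794 196.30979702]
```

View pics/crop2.png

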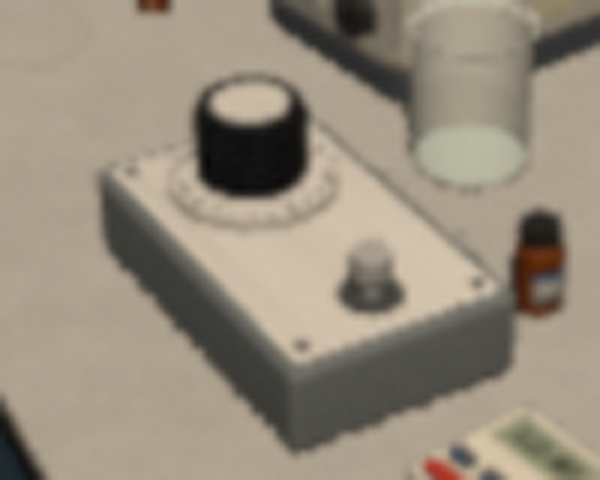

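The scene view puts the dial top at (301.7,172) and the pin top at (321.7,196.3). My points project to within about 1.2 px of these, so I take a compromise and descend.

Emit:
move_arm(
  moves=[
    {"gripper":1,"xyz":[0.1,0,6],"angular":[0,0,0]},
    {"gripper":1,"xyz":[0.1,0,9],"angular":[0,0,0]},
    {"gripper":1,"xyz":[0.1,0,9],"angular":[0,0,0]},
    {"gripper":1,"xyz":[0.1,0,9],"angular":[0,0,0]},
  ],
)

```text
clock: 2.85
position: [565.1, -156.5, 92.0]
ee_rot: [0.853, -0.522, 0.001, -0.0]
contact_force: [1.5, 0.0, 0.3]
gripper_width: 85.3
```

```bash
python3 -c "
from h import *
st();delta(565,-158.3,59,-1.1)"
```

```text
t2.85 p [ 565.1 -156.5   92. ] yaw -1.0987 tilt [ 0.003 -0.001] F [1.5 0.  0.3] M [-0.036  0.021  0.007] q [ 0.006  0.452 -0.271  0.001 -0.845  0.465] w 85.3
shift cm [0.15 0.09 3.3 ] yaw -1.0987 turn z 0.001
```

Emit:
move_arm(
  moves=[
    {"gripper":1,"xyz":[0.1,0.05,2],"angular":[0,0,0]},
    {"gripper":1,"xyz":[0.1,0.05,3.2],"angular":[0,0,0]},
    {"gripper":1,"xyz":[0.1,0.05,3.2],"angular":[0,0,0]},
    {"gripper":1,"xyz":[0.1,0.05,3.2],"angular":[0,0,0]},
    {"gripper":1,"xyz":[0.1,0.05,3.2],"angular":[0,0,0]},
    {"gripper":1,"xyz":[0.1,0.05,3.2],"angular":[0,0,0]},
  ],
)

```text
clock: 3.6
position: [564.1, -157.6, 59.0]
ee_rot: [0.853, -0.523, 0.0, -0.0]
contact_force: [-0.7, 0.1, -0.5]
gripper_width: 85.4
```

```bash
python3 -c "
from h import *
st();delta(565,-158.3,59,-1.1)"
```

```text
t3.60 p [ 564.1 -157.6   59. ] yaw -1.0997 tilt [ 0.001 -0.   ] F [-0.7  0.1 -0.5] M [0.049 0.001 0.022] q [ 0.004  0.494 -0.301  0.    -0.775  0.467] w 85.4
shift cm [ 0.1  -0.05 -0.  ] yaw -1.0997 turn z 0.0
```

Emit:
move_arm(
  moves=[
    {"gripper":-1,"xyz":[0,0,0],"angular":[0,0,0]},
    {"gripper":-1,"xyz":[0,0,0],"angular":[0,0,0]},
    {"gripper":-1,"xyz":[0,0,0],"angular":[0,0,0]},
    {"gripper":-1,"xyz":[0,0,0],"angular":[0,0,0]},
    {"gripper":-1,"xyz":[0,0,0],"angular":[0,0,0]},
    {"gripper":-1,"xyz":[0,0,0],"angular":[0,0,0]},
    {"gripper":-1,"xyz":[0,0,0],"angular":[0,0,0]},
    {"gripper":-1,"xyz":[0,0,0],"angular":[0,0,0]},
  ],
)

```text
clock: 4.6
position: [565.6, -157.3, 59.5]
ee_rot: [0.853, -0.522, 0.002, -0.001]
contact_force: [3.7, 3.4, 4.8]
gripper_width: 46.8
```

```bash
python3 -c "
from h import *
st()"
```

```text
t4.60 p [ 565.6 -157.3   59.5] yaw -1.0991 tilt [ 0.004 -0.   ] F [3.7 3.4 4.8] M [ 1.142 -1.009 -0.009] q [ 0.004  0.494 -0.3    0.    -0.773  0.467] w 46.8
```

Gripped at 46.8 mm with small side forces. I now turn anticlockwise in 0.1 rad steps, reading the moment each time.

Emit:
move_arm(
  moves=[
    {"gripper":-1,"xyz":[0,0,0],"angular":[0,0,-0.05]},
    {"gripper":-1,"xyz":[0,0,0],"angular":[0,0,-0.1]},
    {"gripper":-1,"xyz":[0,0,0],"angular":[0,0,-0.1]},
  ],
)

```text
clock: 4.97
position: [565.5, -157.3, 59.5]
ee_rot: [0.878, -0.479, 0.002, -0.001]
contact_force: [4.1, 4.3, 4.7]
gripper_width: 46.2
```

```bash
python3 -c "
from h import *
st()"
```

```text
t4.97 p [ 565.5 -157.3   59.5] yaw -0.9994 tilt [0.004 0.   ] F [4.1 4.3 4.7] M [ 1.221 -1.06  -0.068] q [ 0.004  0.494 -0.3    0.    -0.773  0.567] w 46.2
```

Emit:
move_arm(
  moves=[
    {"gripper":-1,"xyz":[0,0,0],"angular":[0,0,-0.05]},
    {"gripper":-1,"xyz":[0,0,0],"angular":[0,0,-0.1]},
    {"gripper":-1,"xyz":[0,0,0],"angular":[0,0,-0.1]},
  ],
)

```text
clock: 5.35
position: [565.5, -157.3, 59.4]
ee_rot: [0.901, -0.435, 0.002, -0.001]
contact_force: [3.7, 4.2, 5.0]
gripper_width: 46.4
```

```bash
python3 -c "
from h import *
st()"
```

```text
t5.35 p [ 565.5 -157.3   59.4] yaw -0.8996 tilt [0.004 0.   ] F [3.7 4.2 5. ] M [ 1.201 -1.041 -0.153] q [ 0.004  0.494 -0.3   -0.    -0.773  0.667] w 46.4
```

Emit:
move_arm(
  moves=[
    {"gripper":-1,"xyz":[0,0,0],"angular":[0,0,-0.05]},
    {"gripper":-1,"xyz":[0,0,0],"angular":[0,0,-0.1]},
    {"gripper":-1,"xyz":[0,0,0],"angular":[0,0,-0.1]},
  ],
)

```text
clock: 5.72
position: [565.5, -157.3, 59.4]
ee_rot: [0.921, -0.389, 0.002, -0.001]
contact_force: [4.0, 3.7, 5.6]
gripper_width: 46.3
```

```bash
python3 -c "
from h import *
st()"
```

```text
t5.72 p [ 565.5 -157.3   59.4] yaw -0.7984 tilt [ 0.004 -0.   ] F [4.  3.7 5.6] M [ 1.147 -0.983  0.1  ] q [ 0.005  0.494 -0.3    0.    -0.773  0.768] w 46.3
```

Emit:
move_arm(
  moves=[
    {"gripper":-1,"xyz":[0,0,0],"angular":[0,0,-0.05]},
    {"gripper":-1,"xyz":[0,0,0],"angular":[0,0,-0.1]},
    {"gripper":-1,"xyz":[0,0,0],"angular":[0,0,-0.1]},
  ],
)

```text
clock: 6.1
position: [565.5, -157.3, 59.5]
ee_rot: [0.94, -0.342, 0.002, -0.001]
contact_force: [2.6, 4.0, 5.4]
gripper_width: 46.6
```

```bash
python3 -c "
from h import *
st()"
```

```text
t6.10 p [ 565.5 -157.3   59.5] yaw -0.6986 tilt [ 0.004 -0.   ] F [2.6 4.  5.4] M [ 1.204 -1.058  0.09 ] q [ 0.004  0.494 -0.3    0.    -0.773  0.868] w 46.6
```

Emit:
move_arm(
  moves=[
    {"gripper":-1,"xyz":[0,0,0],"angular":[0,0,-0.05]},
    {"gripper":-1,"xyz":[0,0,0],"angular":[0,0,-0.1]},
    {"gripper":-1,"xyz":[0,0,0],"angular":[0,0,-0.1]},
  ],
)

```text
clock: 6.48
position: [565.5, -157.3, 59.5]
ee_rot: [0.955, -0.295, 0.002, -0.001]
contact_force: [2.9, 3.7, 5.4]
gripper_width: 46.3
```

```bash
python3 -c "
from h import *
st()"
```

```text
t6.47 p [ 565.5 -157.3   59.5] yaw -0.5991 tilt [0.004 0.   ] F [2.9 3.7 5.4] M [ 1.339 -1.048 -0.097] q [ 0.004  0.494 -0.3    0.    -0.773  0.967] w 46.3
```

Emit:
move_arm(
  moves=[
    {"gripper":-1,"xyz":[0,0,0],"angular":[0,0,-0.05]},
    {"gripper":-1,"xyz":[0,0,0],"angular":[0,0,-0.05]},
  ],
)

```text
clock: 6.72
position: [565.5, -157.3, 59.4]
ee_rot: [0.963, -0.271, 0.002, -0.001]
contact_force: [2.7, 4.8, 5.8]
gripper_width: 46.8
```

```bash
python3 -c "
from h import *
st()"
```

```text
t6.72 p [ 565.5 -157.3   59.4] yaw -0.5494 tilt [0.004 0.   ] F [2.7 4.8 5.8] M [ 1.205 -1.056 -0.049] q [ 0.004  0.494 -0.3   -0.    -0.773  1.017] w 46.8
```

Emit:
move_arm(
  moves=[
    {"gripper":-1,"xyz":[0,0,0],"angular":[0,0,-0.05]},
    {"gripper":-1,"xyz":[0,0,0],"angular":[0,0,-0.05]},
  ],
)

```text
clock: 6.98
position: [565.5, -157.3, 59.4]
ee_rot: [0.969, -0.247, 0.002, -0.001]
contact_force: [3.8, 3.4, 4.7]
gripper_width: 46.2
```

```bash
python3 -c "
from h import *
st()"
```

```text
t6.97 p [ 565.5 -157.3   59.4] yaw -0.4996 tilt [0.004 0.   ] F [3.8 3.4 4.7] M [ 1.193 -1.06  -0.167] q [ 0.004  0.494 -0.3   -0.    -0.773  1.067] w 46.2
```

Emit:
move_arm(
  moves=[
    {"gripper":-1,"xyz":[0,0,0],"angular":[0,0,-0.05]},
    {"gripper":-1,"xyz":[0,0,0],"angular":[0,0,-0.05]},
  ],
)

```text
clock: 7.22
position: [565.5, -157.3, 59.4]
ee_rot: [0.975, -0.223, 0.002, -0.0]
contact_force: [3.3, 3.9, 6.2]
gripper_width: 46.7
```

```bash
python3 -c "
from h import *
st()"
```

```text
t7.22 p [ 565.5 -157.3   59.4] yaw -0.4496 tilt [0.004 0.   ] F [3.3 3.9 6.2] M [ 1.196 -0.991 -0.112] q [ 0.004  0.494 -0.3   -0.    -0.773  1.117] w 46.7
```

Emit:
move_arm(
  moves=[
    {"gripper":-1,"xyz":[0,0,0],"angular":[0,0,-0.05]},
    {"gripper":-1,"xyz":[0,0,0],"angular":[0,0,-0.05]},
  ],
)

```text
clock: 7.48
position: [565.5, -157.3, 59.5]
ee_rot: [0.98, -0.198, 0.002, -0.0]
contact_force: [2.8, 3.7, 4.4]
gripper_width: 46.2
```

```bash
python3 -c "
from h import *
st()"
```

```text
t7.47 p [ 565.5 -157.3   59.5] yaw -0.3990 tilt [ 0.004 -0.   ] F [2.8 3.7 4.4] M [ 1.226 -1.027 -0.015] q [ 0.004  0.494 -0.3    0.    -0.773  1.167] w 46.2
```

Emit:
move_arm(
  moves=[
    {"gripper":-1,"xyz":[0,0,0],"angular":[0,0,-0.05]},
    {"gripper":-1,"xyz":[0,0,0],"angular":[0,0,-0.05]},
  ],
)

```text
clock: 7.72
position: [565.5, -157.3, 59.4]
ee_rot: [0.985, -0.173, 0.002, -0.0]
contact_force: [3.2, 4.2, 5.1]
gripper_width: 46.3
```

```bash
python3 -c "
from h import *
st()"
```

```text
t7.72 p [ 565.5 -157.3   59.4] yaw -0.3484 tilt [ 0.004 -0.   ] F [3.2 4.2 5.1] M [ 1.211 -0.992  0.124] q [ 0.004  0.494 -0.3    0.    -0.773  1.218] w 46.3
```

Emit:
move_arm(
  moves=[
    {"gripper":-1,"xyz":[0,0,0],"angular":[0,0,-0.05]},
    {"gripper":-1,"xyz":[0,0,0],"angular":[0,0,-0.1]},
    {"gripper":-1,"xyz":[0,0,0],"angular":[0,0,-0.1]},
  ],
)

```text
clock: 8.1
position: [565.5, -157.3, 59.5]
ee_rot: [0.992, -0.124, 0.002, -0.0]
contact_force: [3.1, 4.0, 5.5]
gripper_width: 46.8
```

```bash
python3 -c "
from h import *
st()"
```

```text
t8.10 p [ 565.5 -157.3   59.5] yaw -0.2487 tilt [ 0.004 -0.   ] F [3.1 4.  5.5] M [ 1.241 -0.98   0.088] q [ 0.004  0.494 -0.3    0.    -0.773  1.318] w 46.8
```

Emit:
move_arm(
  moves=[
    {"gripper":-1,"xyz":[0,0,0],"angular":[0,0,-0.05]},
    {"gripper":-1,"xyz":[0,0,0],"angular":[0,0,-0.1]},
    {"gripper":-1,"xyz":[0,0,0],"angular":[0,0,-0.1]},
  ],
)

```text
clock: 8.48
position: [565.5, -157.3, 59.4]
ee_rot: [0.997, -0.075, 0.002, -0.0]
contact_force: [3.9, 3.6, 4.9]
gripper_width: 46.7
```

```bash
python3 -c "
from h import *
st()"
```

```text
t8.47 p [ 565.5 -157.3   59.4] yaw -0.1492 tilt [0.004 0.   ] F [3.9 3.6 4.9] M [ 1.269 -1.004  0.006] q [ 0.004  0.494 -0.3   -0.    -0.773  1.417] w 46.7
```

Emit:
move_arm(
  moves=[
    {"gripper":-1,"xyz":[0,0,0],"angular":[0,0,-0.05]},
    {"gripper":-1,"xyz":[0,0,0],"angular":[0,0,-0.05]},
  ],
)

```text
clock: 8.72
position: [565.5, -157.3, 59.5]
ee_rot: [0.999, -0.05, 0.002, -0.0]
contact_force: [4.6, 3.5, 5.4]
gripper_width: 46.5
```

```bash
python3 -c "
from h import *
st()"
```

```text
t8.72 p [ 565.5 -157.3   59.5] yaw -0.0994 tilt [0.004 0.   ] F [4.6 3.5 5.4] M [ 1.251 -0.981 -0.086] q [ 0.004  0.494 -0.3   -0.    -0.773  1.467] w 46.5
```

Emit:
move_arm(
  moves=[
    {"gripper":-1,"xyz":[0,0,0],"angular":[0,0,-0.05]},
    {"gripper":-1,"xyz":[0,0,0],"angular":[0,0,-0.05]},
  ],
)

```text
clock: 8.98
position: [565.5, -157.3, 59.4]
ee_rot: [1.0, -0.025, 0.002, -0.0]
contact_force: [3.5, 4.0, 5.1]
gripper_width: 46.5
```

```bash
python3 -c "
from h import *
st()"
```

```text
t8.97 p [ 565.5 -157.3   59.4] yaw -0.0497 tilt [0.004 0.   ] F [3.5 4.  5.1] M [ 1.191 -1.039 -0.1  ] q [ 0.004  0.494 -0.3   -0.    -0.773  1.517] w 46.5
```

Emit:
move_arm(
  moves=[
    {"gripper":-1,"xyz":[0,0,0],"angular":[0,0,-0.05]},
    {"gripper":-1,"xyz":[0,0,0],"angular":[0,0,-0.05]},
  ],
)

```text
clock: 9.22
position: [565.5, -157.3, 59.4]
ee_rot: [1.0, 0.0, 0.002, -0.0]
contact_force: [3.7, 3.7, 5.9]
gripper_width: 46.3
```

```bash
python3 -c "
from h import *
st()"
```

```text
t9.22 p [ 565.5 -157.3   59.4] yaw 0.0000 tilt [0.004 0.   ] F [3.7 3.7 5.9] M [ 1.242 -1.008 -0.208] q [ 0.004  0.494 -0.3   -0.    -0.773  1.567] w 46.3
```

Emit:
move_arm(
  moves=[
    {"gripper":-1,"xyz":[0,0,0],"angular":[0,0,-0.04]},
    {"gripper":-1,"xyz":[0,0,0],"angular":[0,0,-0.04]},
  ],
)

```text
clock: 9.48
position: [565.5, -157.3, 59.5]
ee_rot: [1.0, 0.02, 0.002, -0.0]
contact_force: [3.0, 3.6, 5.3]
gripper_width: 46.6
```

```bash
python3 -c "
from h import *
st()"
```

```text
t9.47 p [ 565.5 -157.3   59.5] yaw 0.0395 tilt [0.004 0.   ] F [3.  3.6 5.3] M [ 1.244 -1.005 -0.338] q [ 0.004  0.494 -0.3   -0.    -0.773  1.606] w 46.6
```

The moment of -0.34 N m is above the largest click torque (0.20), so this is the stop, with the collar wound about 0.11 rad. I hold there and re-read, then turn clockwise.

Emit:
move_arm(
  moves=[
    {"gripper":-1,"xyz":[0,0,0],"angular":[0,0,-0.01]},
    {"gripper":-1,"xyz":[0,0,0],"angular":[0,0,-0.01]},
  ],
)

```text
clock: 9.72
position: [565.5, -157.3, 59.4]
ee_rot: [1.0, 0.025, 0.002, -0.0]
contact_force: [3.7, 4.4, 4.9]
gripper_width: 46.5
```

```bash
python3 -c "
from h import *
st()"
```

```text
t9.72 p [ 565.5 -157.3   59.4] yaw 0.0492 tilt [0.004 0.   ] F [3.7 4.4 4.9] M [ 1.272 -1.033 -0.327] q [ 0.004  0.494 -0.3   -0.    -0.773  1.616] w 46.5
```

Emit:
move_arm(
  moves=[
    {"gripper":-1,"xyz":[0,0,0],"angular":[0,0,0.05]},
    {"gripper":-1,"xyz":[0,0,0],"angular":[0,0,0.1]},
    {"gripper":-1,"xyz":[0,0,0],"angular":[0,0,0.15]},
    {"gripper":-1,"xyz":[0,0,0],"angular":[0,0,0.2]},
    {"gripper":-1,"xyz":[0,0,0],"angular":[0,0,0.2]},
  ],
)

```text
clock: 10.35
position: [565.5, -157.3, 59.5]
ee_rot: [0.997, -0.075, 0.002, -0.0]
contact_force: [4.7, 3.4, 5.2]
gripper_width: 46.4
```

```bash
python3 -c "
from h import *
st()"
```

```text
t10.35 p [ 565.5 -157.3   59.5] yaw -0.1497 tilt [ 0.004 -0.   ] F [4.7 3.4 5.2] M [ 1.222 -0.94  -0.041] q [ 0.004  0.494 -0.3    0.    -0.773  1.417] w 46.4
```

Emit:
move_arm(
  moves=[
    {"gripper":-1,"xyz":[0,0,0],"angular":[0,0,0.05]},
    {"gripper":-1,"xyz":[0,0,0],"angular":[0,0,0.1]},
    {"gripper":-1,"xyz":[0,0,0],"angular":[0,0,0.1]},
  ],
)

```text
clock: 10.72
position: [565.5, -157.3, 59.5]
ee_rot: [0.992, -0.124, 0.002, -0.0]
contact_force: [3.4, 4.2, 4.6]
gripper_width: 46.4
```

```bash
python3 -c "
from h import *
st()"
```

```text
t10.72 p [ 565.5 -157.3   59.5] yaw -0.2493 tilt [ 0.004 -0.   ] F [3.4 4.2 4.6] M [ 1.246 -1.006  0.099] q [ 0.004  0.494 -0.3    0.    -0.773  1.317] w 46.4
```

Emit:
move_arm(
  moves=[
    {"gripper":-1,"xyz":[0,0,0],"angular":[0,0,0.05]},
    {"gripper":-1,"xyz":[0,0,0],"angular":[0,0,0.1]},
    {"gripper":-1,"xyz":[0,0,0],"angular":[0,0,0.1]},
  ],
)

```text
clock: 11.1
position: [565.5, -157.3, 59.4]
ee_rot: [0.985, -0.174, 0.002, -0.0]
contact_force: [2.7, 4.5, 5.0]
gripper_width: 46.7
```

```bash
python3 -c "
from h import *
st()"
```

```text
t11.10 p [ 565.5 -157.3   59.4] yaw -0.3489 tilt [ 0.004 -0.   ] F [2.7 4.5 5. ] M [ 1.255 -0.943  0.087] q [ 0.005  0.494 -0.3    0.    -0.773  1.217] w 46.7
```

Emit:
move_arm(
  moves=[
    {"gripper":-1,"xyz":[0,0,0],"angular":[0,0,0.05]},
    {"gripper":-1,"xyz":[0,0,0],"angular":[0,0,0.1]},
    {"gripper":-1,"xyz":[0,0,0],"angular":[0,0,0.1]},
  ],
)

```text
clock: 11.48
position: [565.5, -157.3, 59.4]
ee_rot: [0.975, -0.223, 0.002, -0.0]
contact_force: [3.5, 4.7, 4.9]
gripper_width: 46.5
```

```bash
python3 -c "
from h import *
st()"
```

```text
t11.47 p [ 565.5 -157.3   59.4] yaw -0.4499 tilt [0.004 0.   ] F [3.5 4.7 4.9] M [ 1.174 -1.02  -0.048] q [ 0.004  0.494 -0.3   -0.    -0.773  1.116] w 46.5
```

Emit:
move_arm(
  moves=[
    {"gripper":-1,"xyz":[0,0,0],"angular":[0,0,0.05]},
    {"gripper":-1,"xyz":[0,0,0],"angular":[0,0,0.1]},
    {"gripper":-1,"xyz":[0,0,0],"angular":[0,0,0.1]},
  ],
)

```text
clock: 11.85
position: [565.5, -157.3, 59.4]
ee_rot: [0.962, -0.272, 0.002, -0.001]
contact_force: [3.5, 3.0, 3.8]
gripper_width: 47.1
```

```bash
python3 -c "
from h import *
st()"
```

```text
t11.85 p [ 565.5 -157.3   59.4] yaw -0.5499 tilt [0.004 0.   ] F [3.5 3.  3.8] M [ 1.221 -0.967 -0.1  ] q [ 0.004  0.494 -0.3   -0.    -0.773  1.016] w 47.1
```

Emit:
move_arm(
  moves=[
    {"gripper":-1,"xyz":[0,0,0],"angular":[0,0,0.05]},
    {"gripper":-1,"xyz":[0,0,0],"angular":[0,0,0.1]},
    {"gripper":-1,"xyz":[0,0,0],"angular":[0,0,0.1]},
  ],
)

```text
clock: 12.22
position: [565.5, -157.3, 59.4]
ee_rot: [0.948, -0.319, 0.002, -0.001]
contact_force: [3.0, 4.0, 5.2]
gripper_width: 46.6
```

```bash
python3 -c "
from h import *
st()"
```

```text
t12.22 p [ 565.5 -157.3   59.4] yaw -0.6495 tilt [ 0.004 -0.   ] F [3.  4.  5.2] M [ 1.189 -1.025  0.004] q [ 0.004  0.494 -0.3    0.    -0.773  0.917] w 46.6
```

Swing-over 1 came at about -0.42. I continue in 0.1 rad steps.

Emit:
move_arm(
  moves=[
    {"gripper":-1,"xyz":[0,0,0],"angular":[0,0,0.05]},
    {"gripper":-1,"xyz":[0,0,0],"angular":[0,0,0.1]},
    {"gripper":-1,"xyz":[0,0,0],"angular":[0,0,0.1]},
  ],
)

```text
clock: 12.6
position: [565.6, -157.3, 59.4]
ee_rot: [0.931, -0.366, 0.002, -0.001]
contact_force: [3.6, 4.6, 4.6]
gripper_width: 46.4
```

```bash
python3 -c "
from h import *
st()"
```

```text
t12.60 p [ 565.6 -157.3   59.4] yaw -0.7489 tilt [ 0.004 -0.   ] F [3.6 4.6 4.6] M [ 1.179 -1.004  0.112] q [ 0.005  0.494 -0.3    0.    -0.773  0.817] w 46.4
```

Emit:
move_arm(
  moves=[
    {"gripper":-1,"xyz":[0,0,0],"angular":[0,0,0.05]},
    {"gripper":-1,"xyz":[0,0,0],"angular":[0,0,0.1]},
    {"gripper":-1,"xyz":[0,0,0],"angular":[0,0,0.1]},
  ],
)

```text
clock: 12.98
position: [565.5, -157.3, 59.4]
ee_rot: [0.911, -0.412, 0.002, -0.001]
contact_force: [2.2, 4.5, 5.5]
gripper_width: 46.6
```

```bash
python3 -c "
from h import *
st()"
```

```text
t12.97 p [ 565.5 -157.3   59.4] yaw -0.8491 tilt [ 0.004 -0.   ] F [2.2 4.5 5.5] M [ 1.229 -1.083  0.105] q [ 0.005  0.494 -0.3    0.    -0.773  0.717] w 46.6
```

Emit:
move_arm(
  moves=[
    {"gripper":-1,"xyz":[0,0,0],"angular":[0,0,0.05]},
    {"gripper":-1,"xyz":[0,0,0],"angular":[0,0,0.1]},
    {"gripper":-1,"xyz":[0,0,0],"angular":[0,0,0.1]},
  ],
)

```text
clock: 13.35
position: [565.6, -157.3, 59.4]
ee_rot: [0.889, -0.457, 0.002, -0.001]
contact_force: [4.6, 4.4, 5.6]
gripper_width: 46.2
```

```bash
python3 -c "
from h import *
st()"
```

```text
t13.35 p [ 565.6 -157.3   59.4] yaw -0.9500 tilt [0.004 0.   ] F [4.6 4.4 5.6] M [ 1.178 -1.071 -0.071] q [ 0.004  0.494 -0.3   -0.    -0.773  0.616] w 46.2
```

Emit:
move_arm(
  moves=[
    {"gripper":-1,"xyz":[0,0,0],"angular":[0,0,0.05]},
    {"gripper":-1,"xyz":[0,0,0],"angular":[0,0,0.1]},
    {"gripper":-1,"xyz":[0,0,0],"angular":[0,0,0.1]},
  ],
)

```text
clock: 13.72
position: [565.5, -157.3, 59.4]
ee_rot: [0.865, -0.501, 0.002, -0.001]
contact_force: [3.9, 4.5, 5.3]
gripper_width: 46.7
```

```bash
python3 -c "
from h import *
st()"
```

```text
t13.72 p [ 565.5 -157.3   59.4] yaw -1.0497 tilt [ 0.004 -0.   ] F [3.9 4.5 5.3] M [ 1.171 -0.988 -0.023] q [ 0.004  0.494 -0.3    0.    -0.773  0.517] w 46.7
```

Emit:
move_arm(
  moves=[
    {"gripper":-1,"xyz":[0,0,0],"angular":[0,0,0.05]},
    {"gripper":-1,"xyz":[0,0,0],"angular":[0,0,0.1]},
    {"gripper":-1,"xyz":[0,0,0],"angular":[0,0,0.1]},
  ],
)

```text
clock: 14.1
position: [565.6, -157.3, 59.4]
ee_rot: [0.839, -0.543, 0.002, -0.001]
contact_force: [4.3, 4.0, 5.1]
gripper_width: 46.7
```

```bash
python3 -c "
from h import *
st()"
```

```text
t14.10 p [ 565.6 -157.3   59.4] yaw -1.1491 tilt [ 0.004 -0.   ] F [4.3 4.  5.1] M [ 1.172 -1.06   0.105] q [ 0.005  0.494 -0.3    0.    -0.773  0.417] w 46.7
```

Emit:
move_arm(
  moves=[
    {"gripper":-1,"xyz":[0,0,0],"angular":[0,0,0.05]},
    {"gripper":-1,"xyz":[0,0,0],"angular":[0,0,0.1]},
    {"gripper":-1,"xyz":[0,0,0],"angular":[0,0,0.1]},
  ],
)

```text
clock: 14.48
position: [565.6, -157.3, 59.4]
ee_rot: [0.811, -0.585, 0.002, -0.001]
contact_force: [3.8, 4.3, 4.6]
gripper_width: 46.3
```

```bash
python3 -c "
from h import *
st()"
```

```text
t14.47 p [ 565.6 -157.3   59.4] yaw -1.2488 tilt [ 0.004 -0.   ] F [3.8 4.3 4.6] M [ 1.193 -1.06   0.171] q [ 0.005  0.494 -0.3    0.    -0.773  0.317] w 46.3
```

Emit:
move_arm(
  moves=[
    {"gripper":-1,"xyz":[0,0,0],"angular":[0,0,0.05]},
    {"gripper":-1,"xyz":[0,0,0],"angular":[0,0,0.1]},
    {"gripper":-1,"xyz":[0,0,0],"angular":[0,0,0.1]},
  ],
)

```text
clock: 14.85
position: [565.6, -157.3, 59.4]
ee_rot: [0.781, -0.625, 0.002, -0.001]
contact_force: [4.5, 4.1, 4.8]
gripper_width: 46.5
```

```bash
python3 -c "
from h import *
st()"
```

```text
t14.85 p [ 565.6 -157.3   59.4] yaw -1.3498 tilt [ 0.004 -0.   ] F [4.5 4.1 4.8] M [ 1.144 -1.041 -0.099] q [ 0.004  0.494 -0.3    0.    -0.773  0.216] w 46.5
```

Emit:
move_arm(
  moves=[
    {"gripper":-1,"xyz":[0,0,0],"angular":[0,0,0.05]},
    {"gripper":-1,"xyz":[0,0,0],"angular":[0,0,0.1]},
    {"gripper":-1,"xyz":[0,0,0],"angular":[0,0,0.1]},
  ],
)

```text
clock: 15.22
position: [565.6, -157.3, 59.4]
ee_rot: [0.749, -0.663, 0.002, -0.001]
contact_force: [3.9, 4.0, 4.8]
gripper_width: 46.5
```

```bash
python3 -c "
from h import *
st()"
```

```text
t15.22 p [ 565.6 -157.3   59.4] yaw -1.4499 tilt [ 0.004 -0.   ] F [3.9 4.  4.8] M [ 1.192 -1.038 -0.127] q [ 0.004  0.494 -0.3    0.    -0.773  0.116] w 46.5
```

Swing-over 2 was at about -0.91 and 3 at about -1.31. The fourth is expected at about -1.77.

Emit:
move_arm(
  moves=[
    {"gripper":-1,"xyz":[0,0,0],"angular":[0,0,0.05]},
    {"gripper":-1,"xyz":[0,0,0],"angular":[0,0,0.1]},
    {"gripper":-1,"xyz":[0,0,0],"angular":[0,0,0.1]},
  ],
)

```text
clock: 15.6
position: [565.6, -157.3, 59.4]
ee_rot: [0.715, -0.699, 0.001, -0.001]
contact_force: [2.9, 4.1, 5.0]
gripper_width: 46.3
```

```bash
python3 -c "
from h import *
st()"
```

```text
t15.60 p [ 565.6 -157.3   59.4] yaw -1.5494 tilt [ 0.004 -0.   ] F [2.9 4.1 5. ] M [ 1.185 -1.07   0.018] q [ 0.005  0.494 -0.3    0.    -0.773  0.017] w 46.3
```

Emit:
move_arm(
  moves=[
    {"gripper":-1,"xyz":[0,0,0],"angular":[0,0,0.05]},
    {"gripper":-1,"xyz":[0,0,0],"angular":[0,0,0.1]},
    {"gripper":-1,"xyz":[0,0,0],"angular":[0,0,0.1]},
  ],
)

```text
clock: 15.98
position: [565.6, -157.3, 59.4]
ee_rot: [-0.679, 0.734, -0.001, 0.001]
contact_force: [3.6, 4.3, 5.6]
gripper_width: 46.3
```

```bash
python3 -c "
from h import *
st()"
```

```text
t15.97 p [ 565.6 -157.3   59.4] yaw -1.6489 tilt [ 0.004 -0.   ] F [3.6 4.3 5.6] M [ 1.147 -0.992  0.093] q [ 0.005  0.494 -0.3    0.    -0.773 -0.083] w 46.3
```

Emit:
move_arm(
  moves=[
    {"gripper":-1,"xyz":[0,0,0],"angular":[0,0,0.05]},
    {"gripper":-1,"xyz":[0,0,0],"angular":[0,0,0.1]},
    {"gripper":-1,"xyz":[0,0,0],"angular":[0,0,0.1]},
  ],
)

```text
clock: 16.35
position: [565.6, -157.3, 59.5]
ee_rot: [-0.641, 0.767, -0.001, 0.001]
contact_force: [4.5, 4.6, 4.2]
gripper_width: 46.3
```

```bash
python3 -c "
from h import *
st()"
```

```text
t16.35 p [ 565.6 -157.3   59.5] yaw -1.7490 tilt [ 0.004 -0.   ] F [4.5 4.6 4.2] M [ 1.097 -1.057  0.129] q [ 0.005  0.494 -0.3    0.    -0.773 -0.183] w 46.3
```

Emit:
move_arm(
  moves=[
    {"gripper":-1,"xyz":[0,0,0],"angular":[0,0,0.05]},
    {"gripper":-1,"xyz":[0,0,0],"angular":[0,0,0.1]},
    {"gripper":-1,"xyz":[0,0,0],"angular":[0,0,0.1]},
  ],
)

```text
clock: 16.73
position: [565.6, -157.3, 59.5]
ee_rot: [-0.602, 0.799, -0.001, 0.002]
contact_force: [3.4, 4.5, 5.8]
gripper_width: 46.3
```

```bash
python3 -c "
from h import *
st()"
```

```text
t16.73 p [ 565.6 -157.3   59.5] yaw -1.8500 tilt [ 0.004 -0.   ] F [3.4 4.5 5.8] M [ 1.123 -1.065 -0.166] q [ 0.004  0.494 -0.3    0.    -0.773 -0.284] w 46.3
```

Four swing-overs are now felt. I settle into click 4 at about -1.98.

Emit:
move_arm(
  moves=[
    {"gripper":-1,"xyz":[0,0,0],"angular":[0,0,0.05]},
    {"gripper":-1,"xyz":[0,0,0],"angular":[0,0,0.09]},
    {"gripper":-1,"xyz":[0,0,0],"angular":[0,0,0.09]},
  ],
)

```text
clock: 17.1
position: [565.6, -157.3, 59.4]
ee_rot: [-0.565, 0.825, -0.001, 0.002]
contact_force: [3.7, 4.0, 5.4]
gripper_width: 46.5
```

```bash
python3 -c "
from h import *
st()"
```

```text
t17.10 p [ 565.6 -157.3   59.4] yaw -1.9395 tilt [ 0.004 -0.   ] F [3.7 4.  5.4] M [ 1.107 -1.069  0.004] q [ 0.004  0.494 -0.3    0.    -0.773 -0.373] w 46.5
```

Emit:
move_arm(
  moves=[
    {"gripper":-1,"xyz":[0,0,0],"angular":[0,0,0.03]},
    {"gripper":-1,"xyz":[0,0,0],"angular":[0,0,0.04]},
    {"gripper":-1,"xyz":[0,0,0],"angular":[0,0,0.04]},
  ],
)

```text
clock: 17.48
position: [565.6, -157.3, 59.4]
ee_rot: [-0.549, 0.836, -0.001, 0.002]
contact_force: [3.6, 4.0, 5.4]
gripper_width: 46.5
```

```bash
python3 -c "
from h import *
st()"
```

```text
t17.48 p [ 565.6 -157.3   59.4] yaw -1.9792 tilt [ 0.004 -0.   ] F [3.6 4.  5.4] M [ 1.112 -1.016  0.022] q [ 0.004  0.494 -0.3    0.    -0.773 -0.413] w 46.5
```

Balanced (0.02 N m). I release and rise straight up.

Emit:
move_arm(
  moves=[
    {"gripper":1,"xyz":[0,0,0],"angular":[0,0,0]},
    {"gripper":1,"xyz":[0,0,0],"angular":[0,0,0]},
    {"gripper":1,"xyz":[0,0,0],"angular":[0,0,0]},
    {"gripper":1,"xyz":[0,0,0],"angular":[0,0,0]},
    {"gripper":1,"xyz":[0,0,0],"angular":[0,0,0]},
    {"gripper":1,"xyz":[0,0,0],"angular":[0,0,0]},
    {"gripper":1,"xyz":[0,0,0],"angular":[0,0,0]},
    {"gripper":1,"xyz":[0,0,-3],"angular":[0,0,0]},
    {"gripper":1,"xyz":[0,0,-7],"angular":[0,0,0]},
    {"gripper":1,"xyz":[0,0,-7],"angular":[0,0,0]},
  ],
)

```text
clock: 18.73
position: [566.2, -157.8, 132.2]
ee_rot: [-0.549, 0.836, -0.003, 0.003]
contact_force: [0.3, -0.2, -1.4]
gripper_width: 85.6
```

```bash
python3 -c "
from h import *
st();delta(575,-256.7,130)"
```

```text
t18.73 p [ 566.2 -157.8  132.2] yaw -1.9791 tilt [ 0.008 -0.001] F [ 0.3 -0.2 -1.4] M [0.001 0.037 0.015] q [ 0.004  0.406 -0.227  0.001 -0.929 -0.413] w 85.6
shift cm [ 8.73 -4.73  0.24] yaw -1.9791 turn z None
```

Emit:
move_arm(
  moves=[
    {"gripper":-1,"xyz":[8.7,-4.8,0],"angular":[0,0,0]},
    {"gripper":-1,"xyz":[8.7,-4.8,2],"angular":[0,0,0]},
    {"gripper":-1,"xyz":[8.7,-4.8,4],"angular":[0,0,0]},
    {"gripper":-1,"xyz":[8.7,-4.8,4],"angular":[0,0,0]},
    {"gripper":-1,"xyz":[8.7,-4.8,4],"angular":[0,0,0]},
    {"gripper":-1,"xyz":[8.7,-4.8,4],"angular":[0,0,0]},
    {"gripper":-1,"xyz":[8.7,-4.8,4],"angular":[0,0,0]},
    {"gripper":-1,"xyz":[8.7,-4.8,4],"angular":[0,0,0]},
    {"gripper":-1,"xyz":[8.7,-4.8,4],"angular":[0,0,0]},
    {"gripper":-1,"xyz":[8.7,-4.8,4],"angular":[0,0,0]},
  ],
)

```text
clock: 19.98
position: [573.3, -256.5, 88.5]
ee_rot: [-0.549, 0.836, -0.0, 0.0]
contact_force: [-0.2, -0.2, 0.6]
gripper_width: 0.3
```

```bash
python3 -c "
from h import *
st();delta(575.4,-256.7,75)
im,d=arm.get_image('scene');cv2.imwrite('pics/s3.png',cv2.resize(im[125:245,240:400],None,fx=5,fy=5,interpolation=2))"
```

```text
t19.98 p [ 573.3 -256.5   88.5] yaw -1.9797 tilt [ 0. -0.] F [-0.2 -0.2  0.6] M [ 0.017 -0.011  0.019] q [-0.163  0.517 -0.163  0.    -0.891 -0.246] w 0.3
shift cm [-0.07 -0.2   1.35] yaw -1.9797 turn z None
```

View pics/s3.png

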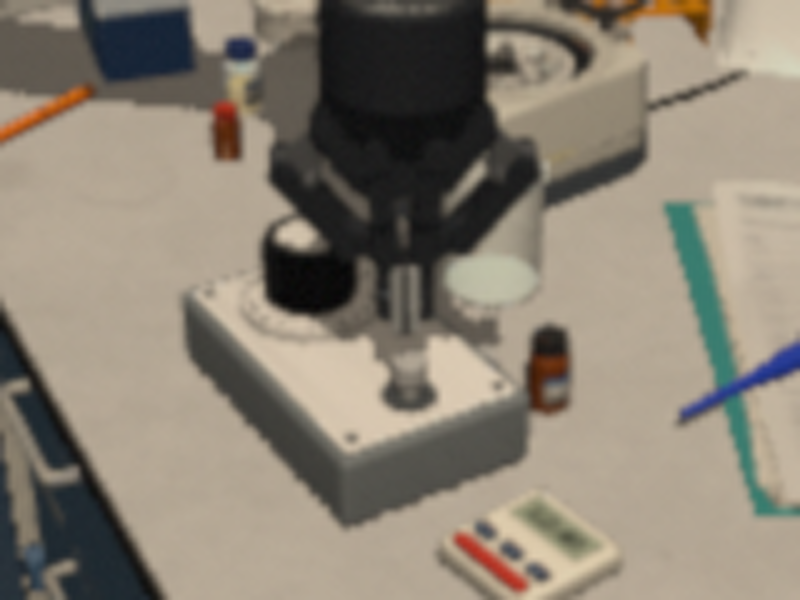

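The shut fingertips at (405,320) sit right above the pin at (408,365), and beaker, vial and timer are undisturbed. I press in two stages.

Emit:
move_arm(
  moves=[
    {"gripper":-1,"xyz":[-0.05,-0.15,1.2],"angular":[0,0,0]},
    {"gripper":-1,"xyz":[-0.05,-0.15,1.8],"angular":[0,0,0]},
    {"gripper":-1,"xyz":[-0.05,-0.15,2.2],"angular":[0,0,0]},
    {"gripper":-1,"xyz":[-0.05,-0.15,2.4],"angular":[0,0,0]},
    {"gripper":-1,"xyz":[-0.05,-0.15,2.4],"angular":[0,0,0]},
  ],
)

```text
clock: 20.65
position: [575.1, -256.7, 64.4]
ee_rot: [-0.549, 0.836, -0.0, 0.0]
contact_force: [-0.6, 0.3, -0.9]
gripper_width: -0.0
```

```bash
python3 -c "
from h import *
st()"
```

```text
t20.65 p [ 575.1 -256.7   64.4] yaw -1.9798 tilt [ 0.001 -0.   ] F [-0.6  0.3 -0.9] M [-0.048  0.032 -0.013] q [-0.163  0.548 -0.181  0.    -0.842 -0.246] w -0.0
```

Emit:
move_arm(
  moves=[
    {"gripper":-1,"xyz":[0,0,0.2],"angular":[0,0,0]},
    {"gripper":-1,"xyz":[0,0,0.3],"angular":[0,0,0]},
    {"gripper":-1,"xyz":[0,0,0.35],"angular":[0,0,0]},
    {"gripper":-1,"xyz":[0,0,0.35],"angular":[0,0,0]},
  ],
)

```text
clock: 21.15
position: [575.3, -256.8, 61.3]
ee_rot: [-0.549, 0.836, -0.0, 0.0]
contact_force: [-0.1, 0.3, 3.2]
gripper_width: 0.1
```

```bash
python3 -c "
from h import *
st()"
```

```text
t21.15 p [ 575.3 -256.8   61.3] yaw -1.9796 tilt [ 0.001 -0.   ] F [-0.1  0.3  3.2] M [ 0.098  0.108 -0.022] q [-0.163  0.552 -0.183  0.    -0.835 -0.246] w 0.1
```

Emit:
move_arm(
  moves=[
    {"gripper":-1,"xyz":[0,0,0.1],"angular":[0,0,0]},
    {"gripper":-1,"xyz":[0,0,0.1],"angular":[0,0,0]},
  ],
)

```text
clock: 21.4
position: [575.3, -256.8, 61.1]
ee_rot: [-0.549, 0.836, -0.001, 0.0]
contact_force: [-1.7, 1.6, 7.3]
gripper_width: 0.1
```

Emit:
move_arm(
  moves=[
    {"gripper":-1,"xyz":[0,0,0.1],"angular":[0,0,0]},
    {"gripper":-1,"xyz":[0,0,0.1],"angular":[0,0,0]},
  ],
)

```text
clock: 21.65
position: [575.3, -256.8, 61.1]
ee_rot: [-0.549, 0.836, -0.001, 0.0]
contact_force: [-2.3, 2.8, 12.1]
gripper_width: 0.4
```

```bash
python3 -c "
from h import *
st()"
```

```text
t21.65 p [ 575.3 -256.8   61.1] yaw -1.9790 tilt [ 0.001 -0.001] F [-2.3  2.8 12.1] M [ 0.606  0.866 -0.021] q [-0.163  0.552 -0.184  0.001 -0.834 -0.246] w 0.4
```

The tool halts at z = 61.1 (nominal 61) with the force rising to 12 N, so the pin is fully down. I lift away and check.

Emit:
move_arm(
  moves=[
    {"gripper":-1,"xyz":[0,0,-3],"angular":[0,0,0]},
    {"gripper":-1,"xyz":[0,0,-8],"angular":[0,0,0]},
    {"gripper":-1,"xyz":[0,0,-14],"angular":[0,0,0]},
    {"gripper":-1,"xyz":[0,0,-18],"angular":[0,0,0]},
    {"gripper":-1,"xyz":[0,0,-18],"angular":[0,0,0]},
    {"gripper":-1,"xyz":[0,0,-18],"angular":[0,0,0]},
  ],
)

```text
clock: 22.4
position: [574.2, -256.3, 237.5]
ee_rot: [-0.549, 0.836, 0.001, -0.0]
contact_force: [-0.3, -0.0, -0.4]
gripper_width: -0.2
```

```bash
python3 -c "
from h import *
st()
im,d=arm.get_image('scene');cv2.imwrite('pics/s4.png',cv2.resize(im[125:245,240:400],None,fx=5,fy=5,interpolation=2))
P=cloud('scene',d);Q=cloud('scene',np.load('pics/scene0.npy'))
f=lambda P:P[(np.hypot(P[...,0]-575,P[...,1]+257)<6)&(P[...,2]>50)&(P[...,2]<80)][:,2]
for X in(Q,P):print(len(f(X)),np.percentile(f(X),[50,90,100]).round(1))"
```

```text
t22.40 p [ 574.2 -256.3  237.5] yaw -1.9802 tilt [-0.002  0.001] F [-0.3 -0.  -0.4] M [0.03  0.032 0.054] q [-1.630e-01  3.880e-01  3.000e-02 -1.000e-03 -1.214e+00 -2.460e-01] w -0.2
21 [67.7 68.8 69.8]
9 [61.5 62.3 62.3]
```

View pics/s4.png

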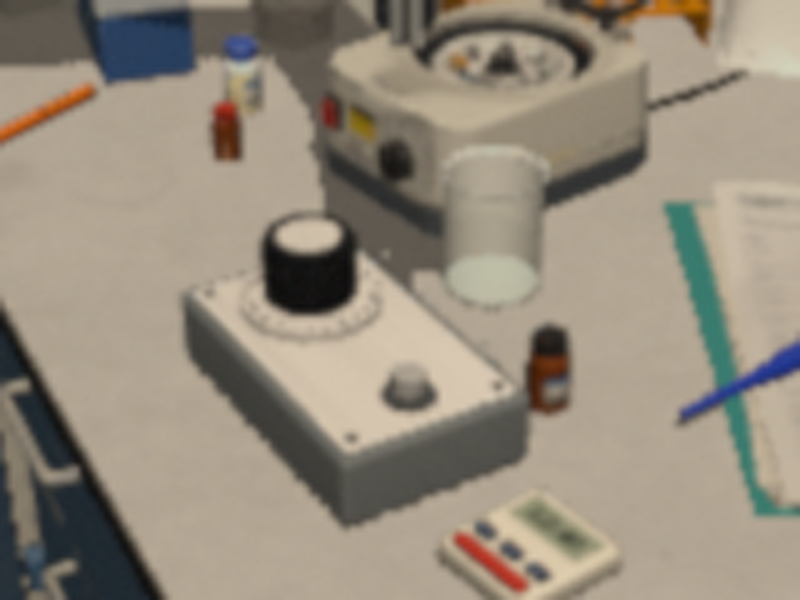

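The picture shows the pin lowered at (408,380) in its bush, and depth agrees (about 68 down to 62 mm). The beaker, vial and timer are unmoved and the arm is clear, so I hand the job in.

```bash
python3 -c "
from bench import arm
print(arm.job_done())"
```

```text
the job is handed in; nothing more can be done
None
```

The dial is in the fourth click from its stop, the lock pin is down, and the job was handed in at about 22 s of the 72 s allowed. No verdict was reported.

- **End stop:** I turned the dial anticlockwise in one grasp, over two clicks. It met the stop at about 0.34 N m, above the 0.20 N m the clicks can reach. That winds the collar about 0.11 rad, against a limit of 0.2.
- **Four clicks:** Turning clockwise, I felt four swing-overs, at about -0.42, -0.91, -1.31 and -1.80 rad of tool yaw. I stopped in the fourth click at -1.98 rad with only 0.02 N m left on the wrist, then let go. The click count rests on feel alone, because nothing visible shows the dial's angle.
- **Lock pin:** It went down until the tool stopped at z = 61.1 mm (nominal 61) with the force at 12 N. The depth image agrees: the top fell from about 68 to about 62 mm.
- **Surroundings:** In the last picture the beaker, vial and timer looked unmoved, and the arm was clear of everything with no contact force.
- **Disagreement:** The two cameras differed by about 1.2 pixels (2–3 mm) on where the dial and pin stood. I took a position in between, and the low side forces in the grip fitted it.

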